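Open the combination padlock on the poker chip case and hold it up

TASK

The poker chip case is locked with a combination padlock. Turn the lock's dial until its white pointer clicks in at the white index mark, pull the shackle up open, slide the opened lock out from under the hasp and hold it up for all to see, upright and still, at least ten centimetres above the case lid, and finish while still holding it, shackle open. Leave the mug, the card box and the dealer button where they are.

Things in the scene. Friction and masses are not known exactly. Their poses are not given: they have to be found in the camera images.
- chip_case: Fixed aluminium case, 230 x 320 x 65 mm (x, y, z), origin under its centre on the table, z up. On its lid, at y = 0, a dark steel cradle: floor 4 mm thick, two walls 44 mm apart inside and 15 mm tall above the floor, along the case's x. It is open towards the case's -x, where the lock slides out; an upright at its +x end carries the hasp plate
- hasp_hole (a point): centre, at the plate's top face, of the hole (12 mm along x, 14 mm along y) that takes the shackle's short leg. The hasp plate is 30 mm wide (y), 5 mm thick, its top 112 mm above the table, and overhangs the lock's +x end by 22 mm. The hole lies 63 mm along the case's +x from its origin; axes as the case
- lock_center (a point): Loose padlock, about 0.5 kg, mostly under the shackle: steel block 114 x 40 x 36 mm. Point half-way up it, midway between the shackle legs, 26 mm from its +x end. x along the block from dial to hasp, z up. Starts in the cradle, x along the case's x, 2 mm play to walls and hasp plate. Closed, the hasp keeps it; open, it slides out along its -x, at least 45 mm before it can be lifted
- dial_center (a point): centre of the dial, half-way up: black knurled round knob, 32 mm across, 18 mm tall, its underside 2 mm above the block's top, axis vertical, 66 mm along the lock's -x from the shackle's middle. x of this frame points along the white pointer rib on top of the dial
- dial (a joint): angle of the dial, rad, positive counter-clockwise from above; 0, and also 6.28, is the pointer at the white index mark, on the lock's +x side of the dial. Only there does the lock open (0.15 rad either way will do). Clicks every 0.785 rad, turns with about 0.1 N m, stays where left, stops at -0.5 and 6.78. Starts at any other click
- bow (a point): middle of the shackle's level top bar: round steel, 8 mm thick, 36 mm between its legs along the lock's x, 32 mm above the block's top (25 mm above the hasp plate) when closed. The leg towards the lock's +x is short and passes through the hasp; the other is captive
- shackle (a joint): how far the shackle is pulled up out of the block, m: 0 closed, 0.026 fully open at a firm stop; 0.018 and more frees the short leg from the hasp plate. Slides with about 1.5 N, stays where left; blocked after 2 mm while the dial is off its mark
- mug_rim (a point): white mug, 80 mm across, 90 mm tall, handle on one side; centre of its mouth; stands on the table beside the case; leave alone
- card_box_center (a point): boxed deck of cards, 64 x 90 x 20 mm, lying on the table on the other side of the case; its centre; leave alone
- dealer_button: white disc, 51 mm across and 12 mm thick, lying on the case lid beside the cradle; origin under its centre; leave alone
Things that resemble listed ones, but are neither listed nor needed, are in the scene too. Of the things shaped like the part that bears lock_center, the bare steel one is meant.

How it is judged:
On the way, in this order (a step that is already met when the one before it is completed fails the run):
1. the dial stands at its mark, shackle still closed ((value of joint dial between -0.18 and 0.18 rad or value of joint dial between 6.103 and 6.463 rad) and value of joint shackle below 0.006 m), for 0.2 s.
2. the shackle is pulled open with the lock still in its cradle (value of joint shackle above 0.018 m and distance of lock_center from where it was at the start of the episode below 0.02 m), for 0.1 s.
At the end, for the whole second after the job is handed in: The lock is held in the gripper, shackle at least 18 mm open, its middle at least 175 mm above the table (so about 10 cm of air between lid and lock; 92 mm at the least), tilted less than 0.4 rad, slower than 30 mm/s, touching nothing but the gripper (z of lock_center in the frame of chip_case above 0.175 m and value of joint shackle above 0.018 m and angle between lock_center's own z axis and vertical below 0.4 rad and linear speed of lock below 0.03 m/s and contact force between the fingers and lock above 1 N and contact force between lock and chip_case below 0.1 N); the arm keeps its last pose, push and grip.
It fails at once if the mug is moved or tipped (distance of mug_rim from where it was at the start of the episode above 0.03 m).
It fails at once if the card box is moved (distance of card_box_center from where it was at the start of the episode above 0.03 m).
It fails at once if the dealer button is moved (distance of dealer_button from where it was at the start of the episode above 0.03 m).
It also fails if it takes over 64 s, if anything falls off the work surface, if the arm or the gripper's body presses on something with over 40 N, if the wrist force passes 120 N, or if a joint passes its speed limit or range.

ROBOT

A 6-joint arm with a two-finger parallel gripper is mounted at the origin on the work surface. World frame = base frame: x ahead of the robot, y to its left, z up, the work surface at z = 0. Lengths are in m, angles in rad, forces in N, time in s.
With the tool pointing down it reaches from about 0.275 to 0.825 m from the base axis. Payload 4.9 kg.
Tool frame: the origin (TCP) lies midway between the tips of the shut fingers; the grasp point (between the pads) lies 19 mm behind it (grip_point_offset is the distance from the TCP to the grasp point, in m); z points along the fingers, y is the line along which they close (so a half turn about z gives the same grasp; the last joint's range is limited). The gripper opens to 85 mm and grips with 20 to 120 N. Pads are 22 mm wide; open, the fingers measure 114 mm over their backs; the gripper's body (76 mm by 85 mm) begins 54 mm behind the grasp point. The pads swing forward as they close: fully open they stand 13 mm farther back than shut.
Start: joints at [-0.134, 0.326, -0.193, 1.052, 0, 1.437], TCP at [0.55, 0, 0.196] pointing down, gripper open.
Joint ranges: [-2.65, 2.65], [-0.97, 1.79], [-1.3, 1.35], [-1.93, 2.1], [-1.47, 1.37], [-3.14, 3.14]. Speed limits (rad/s): [2.57, 2.57, 3.14, 3.14, 3.14, 3.14].

INTERFACE

Orientations are given as a rotation vector (axis times angle).
In Python, from cell import * gives the robot as it stands. Calls block until the motion is done:
- movep(position, orientation): joint-space move of the TCP to a pose.
- move_l(position, velocity=0.15, rot=None, until_force=None): straight line of the TCP; rot=None keeps the orientation; velocity is the mean speed in m/s. With until_force (N) it stops when the force on the tool has changed by that much, and returns True; else False.
- set_joints(angles): joint-space move.
- let_go() and grab(newtons=None): open the fingers fully, or close them until they stop; newtons is the grip in N (None keeps the last).
- sleep(seconds).
- ik(position, orientation): joint angles nearest the present ones, or None.
- get_state(): the state.
- grab_frame(name): name is "scene" or "side" or "wrist"; returns a dict with "img" (384x512x3 uint8, red, green, blue), "fx", "fy", "cx", "cy" (pixels), "cam_to_world" (4x4, takes a point from camera to world coordinates); the wrist camera has in their place "T_tool_cam" (4x4, takes a point from camera to tool coordinates, whose origin is the TCP and whose axes are the flange's). Camera axes: x right, y down, z forward; pixel columns grow to the right and rows downward; lengths in m; the calibration is good to about 2 mm. A picture is of the moment at which its call begins: read the wrist's pose just before it. There is no depth.
A pose or a line that the arm cannot do raises MotionError and nothing moves.
- sign_off(): hands the job in; it is judged then, once.
Trained networks look in the newest picture that a camera, given by its name, has taken for a name from the list of things; names that differ only in an ending like _2 or _b are one class to them, and where a whole thing is asked for, a point or a joint stands for the part that bears it (a point fixed in the world has none). Each returns a list of dicts, best first, with "score" (0 to 1); they miss things now and then, are a little off and sometimes report something else, mostly with a low value. They report only what shows in the picture. A call takes as long as a camera call. They do not tell look-alikes from the thing itself.
- spot_in(camera, name): "centre" ([column, row] in pixels, amid what is visible of it).
- silhouettes(camera, name): "mask" (384x512 bool, what is visible of it) and "centre" ([column, row] in pixels, amid what is visible of it).
- tip_of(camera, name): "centre" ([column, row] in pixels: a listed point, or the origin of a listed thing).
The state is a dict: "clock": time; "q": joint angles; "joint_velocities": joint speeds; "tau": joint torques, N m; "position": TCP position; "eef_rot": TCP orientation; "contact_force": force on the tool from outside, world axes, zero at the start; "wrist_torque": the same for the moment, N m; "finger_gap": opening from 0.0 (shut) to 1.0 (fully open); "grasp_force": force on a finger pad.
Only numpy, scipy, OpenCV 4.12 (cv2) and the standard library are available. Lean on these libraries where they do the work, as an engineer would, in place of code of your own. Each camera call takes 0.05 s, during which the arm holds its last target. There are 200 camera calls.

## Working session

There is one attempt and no reset: what is moved stays moved. The work goes in short steps, each a Python script; the robot and the scene stay as the last script left them, time stands still between calls to the robot, and variables do not carry over. Pictures are saved under pics/ and viewed, at most 10 in all, crops included, and the job is handed in when it is done.

```bash
mkdir -p pics; ls
python3 - <<'E'
from cell import *
import cv2,numpy as np
fs={n:grab_frame(n) for n in("scene","side","wrist")}
im=np.hstack([cv2.resize(fs[n]["img"],(400,300)) for n in("scene","side")])
cv2.imwrite("pics/a.png",cv2.resize(fs["scene"]["img"],(800,600))[:,:,::-1])
cv2.imwrite("pics/b.png",cv2.resize(fs["side"]["img"],(800,600))[:,:,::-1])
for c in("scene","side","wrist"):
  f=fs[c];print(c,f["fx"],f["cx"],f["cy"],np.round(f.get("cam_to_world",f.get("T_tool_cam")),3).tolist())
  for n in("lock_center","dial_center","bow","hasp_hole","chip_case","dealer_button","mug_rim"):
    print(c,n,[(round(d["score"],2),np.round(d["centre"]).tolist()) for d in tip_of(c,n)])
print(get_state())
E
```

```text
pics
scene 367.200402251114 255.9295762626933 190.75517500674036 [[-0.301, 0.523, -0.797, 1.422], [0.954, 0.165, -0.252, 0.307], [-0.001, -0.836, -0.549, 0.679], [0.0, 0.0, 0.0, 1.0]]
scene lock_center [(0.8, [284.0, 282.0]), (0.72, [290.0, 227.0]), (0.71, [208.0, 191.0])]
scene dial_center [(0.63, [212.0, 170.0]), (0.61, [307.0, 260.0]), (0.53, [313.0, 221.0])]
scene bow [(0.62, [290.0, 266.0]), (0.4, [207.0, 175.0]), (0.4, [289.0, 212.0])]
scene hasp_hole [(0.97, [210.0, 194.0])]
scene chip_case [(0.69, [209.0, 207.0])]
scene dealer_button [(0.74, [250.0, 195.0])]
scene mug_rim [(0.68, [130.0, 186.0]), (0.38, [210.0, 192.0])]
side 411.7607125213446 253.86574364516298 195.29719310954442 [[0.9, -0.33, 0.285, 0.342], [-0.436, -0.686, 0.582, -0.575], [0.004, -0.648, -0.761, 0.936], [0.0, 0.0, 0.0, 1.0]]
side lock_center [(0.98, [281.0, 165.0]), (0.74, [264.0, 248.0]), (0.73, [186.0, 228.0]), (0.62, [229.0, 197.0])]
side dial_center [(0.68, [242.0, 260.0]), (0.62, [221.0, 176.0]), (0.44, [256.0, 158.0])]
side bow [(0.59, [261.0, 234.0]), (0.49, [228.0, 188.0]), (0.47, [285.0, 155.0])]
s
[... 667 characters left out ...]
ay([-1.34236284e-01,  3.26172130e-01, -1.92590709e-01,  1.05197695e+00,
        1.15473979e-05,  1.43659341e+00]), 'joint_velocities': array([ 5.38688100e-06,  1.09740387e-03,  6.74584796e-06,  4.98993865e-04,
       -7.72505544e-04, -1.73294910e-04]), 'tau': array([-8.29878754e-04, -4.43343222e+01,  2.62754023e+01,  1.29538614e-03,
       -1.86571451e-04,  1.73739465e-05]), 'position': array([ 5.50036146e-01, -9.43655955e-06,  1.95999562e-01]), 'eef_rot': array([2.22145168e+00, 2.22137756e+00, 6.82579424e-05]), 'contact_force': array([-1.27929863,  0.29548186, -0.30233845]), 'wrist_torque': array([ 0.03376779, -0.01348141, -0.0540531 ]), 'grasp_force': 0.0, 'finger_gap': 0.9992208739066686}
```

View pics/a.png

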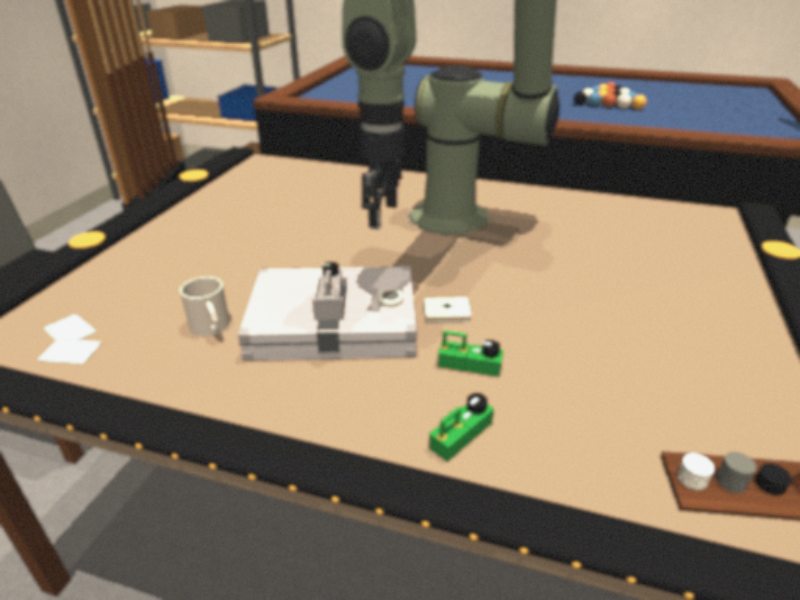

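View pics/b.png

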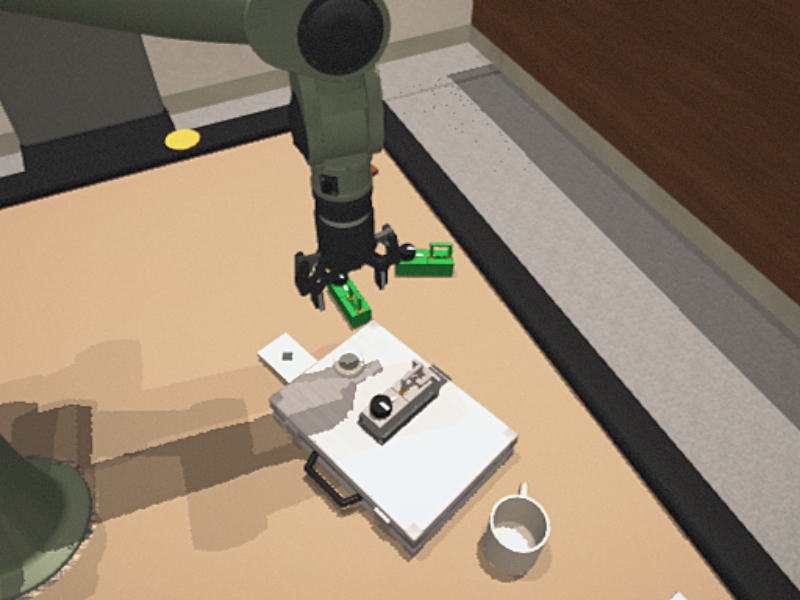

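The lock-like things are the steel one in the cradle on the case (scene ~(208,188), side ~(258,250)) and two green ones on the table (scene ~(300,228) and ~(295,270)). I choose the steel one. The mug is at scene (131,195), the card box at (286,197) and the button at (250,190).

```bash
cat > h.py <<'E'
from cell import *
import cv2,numpy as np
from scipy.spatial.transform import Rotation as R
def ray(f,px,st=None):
    if "cam_to_world" in f: T=f["cam_to_world"]
    else:
        M=np.eye(4);M[:3,:3]=R.from_rotvec(st["eef_rot"]).as_matrix();M[:3,3]=st["position"];T=M@f["T_tool_cam"]
    d=T[:3,:3]@np.array([(px[0]-f["cx"])/f["fx"],(px[1]-f["cy"])/f["fy"],1]);return T[:3,3],d/np.linalg.norm(d)
def tri(rays):
    A=sum(np.eye(3)-np.outer(d,d) for o,d in rays);b=sum((np.eye(3)-np.outer(d,d))@o for o,d in rays)
    p=np.linalg.solve(A,b);return p,max(np.linalg.norm(np.cross(p-o,d)) for o,d in rays)
def atz(r,z): o,d=r;return o+d*(z-o[2])/d[2]
def down(yaw): # tool y axis (closing) along yaw+90deg... tool x along yaw
    c,s=np.cos(yaw),np.sin(yaw);return R.from_matrix(np.array([[c,s,0],[s,-c,0],[0,0,-1]])).as_rotvec()
E
python3 - <<'E'
from h import *
s,d,w=[grab_frame(n) for n in("scene","side","wrist")];st=get_state()
for n,a,b,z in(("bow",(207,175),(261,234),.137),("dial",(212,170),(242,260),.116),("hasp",(210,194),(269,239),.112),("lock",(208,191),(264,248),.087)):
  p,e=tri([ray(s,a),ray(d,b)]);print(n,p.round(3),e.round(3),atz(ray(d,b),z).round(3))
for n,px,z in (("lock",(309,260),.087),("dial",(250,292),.116),("bow",(316,290),.137),("hasp",(327,268),.112),("btn",(251,169),.065)):print(n,atz(ray(w,px,st),z).round(3))
print("btn",atz(ray(d,(222,229)),.07).round(3),"mug",atz(ray(d,(333,338)),.09).round(3),R.from_rotvec(st["eef_rot"]).as_matrix().round(2).tolist())
cv2.imwrite("pics/c.png",w["img"][:,:,::-1])
E
```

```text
bow [ 0.605 -0.091  0.146] 0.007 [ 0.604 -0.079  0.137]
dial [ 0.538 -0.113  0.118] 0.001 [ 0.539 -0.112  0.116]
hasp [ 0.63  -0.078  0.097] 0.002 [ 0.623 -0.085  0.112]
lock [ 0.609 -0.094  0.092] 0.003 [ 0.609 -0.088  0.087]
lock [ 0.609 -0.092  0.087]
dial [ 0.544 -0.113  0.116]
bow [ 0.607 -0.095  0.137]
hasp [ 0.623 -0.087  0.112]
btn [0.545 0.006 0.065]
btn [0.543 0.02  0.07 ] mug [ 0.637 -0.351  0.09 ] [[0.0, 1.0, -0.0], [1.0, -0.0, 0.0], [0.0, -0.0, -1.0]]
```

View pics/c.png

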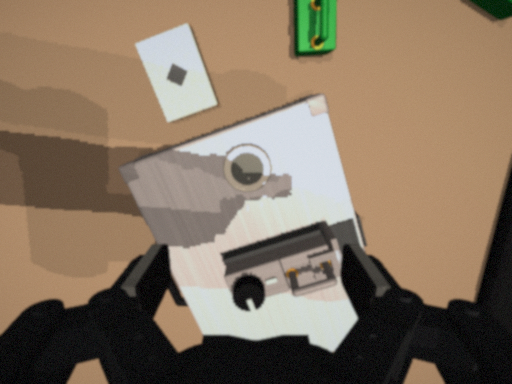

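The wrist picture shows the bare steel lock in its dark cradle, with the dial at (249,292), its pointer towards about (251,305), the shackle at ~(310,270) and the button at (247,167). The pointer is at about -90° in the lock frame, so the dial is near 4.71 and needs about +1.57. I'll check this from close above.

Run:
```python
from h import *
y=.3;D=np.array([.541,-.113])
for a in(-.485,.3,1.085,2.656):
  j=ik([*D,.12],down(a)); print(a, None if j is None else j.round(2))
movep([.565,-.105,.22],down(1.085));sleep(.3)
st=get_state();w=grab_frame("wrist")
for n,z in(("lock_center",.087),("dial_center",.116),("bow",.137),("hasp_hole",.112)):
  for t in tip_of("wrist",n)[:2]:print(n,round(t["score"],2),np.round(t["centre"]),atz(ray(w,t["centre"],st),z).round(4))
for t in silhouettes("wrist","dial_center")[:1]: print("dialmask",t["centre"],atz(ray(w,t["centre"],st),.12).round(4))
cv2.imwrite("pics/d.png",cv2.resize(w["img"],(800,600))[:,:,::-1])
```

```text
-0.485 [-0.34  0.39 -0.3   0.88  0.   -3.  ]
0.3 [-0.34  0.39 -0.3   0.88  0.    2.5 ]
1.085 [-0.34  0.39 -0.3   0.88 -0.    1.72]
2.656 [-0.34  0.39 -0.3   0.88  0.    0.15]
lock_center 0.85 [286. 144.] [ 0.6085 -0.0905  0.087 ]
dial_center 0.74 [240. 198.] [ 0.5421 -0.1128  0.116 ]
bow 0.68 [289. 155.] [ 0.6054 -0.0918  0.137 ]
hasp_hole 0.86 [300. 135.] [ 0.6229 -0.0847  0.112 ]
dialmask [239.9, 198.7] [ 0.5426 -0.1123  0.12  ]
```

View pics/d.png

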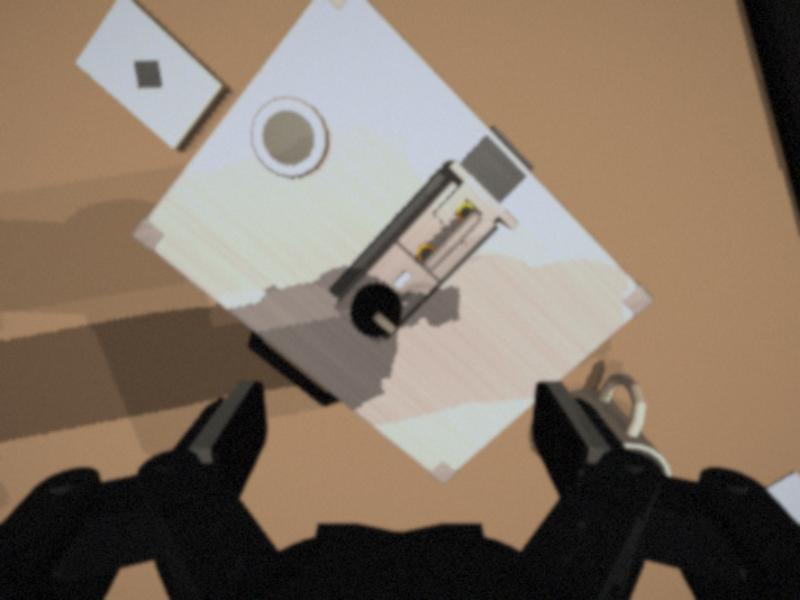

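The picture shows the dial at (375,308) with the pointer down-right, at -90° to the lock's axis (index mark at (402,280)). So the dial is at 4.71 and I turn it +1.57.

Run:
```python
from h import *
y=.32;D=[.5423,-.1126]
movep([*D,.17],down(y+.785))
print(move_l([*D,.107],.06,until_force=8));s=get_state();print(s["position"],s["contact_force"].round(1))
grab(50);s=get_state();print(s["finger_gap"],s["grasp_force"],s["contact_force"].round(1))
p=s["position"]
for k in(1,2,3):
  move_l(p+[0,0,1e-4*k],.0002 and .0002,rot=down(y+.785+k*np.pi/6)) if False else movep(p,down(y+.785+k*np.pi/6))
  s=get_state();print(k,s["contact_force"].round(1),s["wrist_torque"].round(2),s["clock"])
sleep(.3);let_go();move_l([*D,.2],.15)
movep([.565,-.105,.22],down(1.085));sleep(.3)
st=get_state();w=grab_frame("wrist")
for n,z in(("lock_center",.087),("dial_center",.116),("bow",.137),("hasp_hole",.112)):
  for t in tip_of("wrist",n)[:1]:print(n,round(t["score"],2),np.round(t["centre"]),atz(ray(w,t["centre"],st),z).round(4))
cv2.imwrite("pics/e.png",cv2.resize(w["img"][70:250,130:370],(800,600))[:,:,::-1]);print(st["clock"])
```

```text
False
[ 0.54267656 -0.11274419  0.10742992] [ 0.1 -0.1  0.7]
-0.0048644138253435 0.0 [-0.4 -0.9  0.3]
1 [0.1 0.3 0.1] [ 0.06 -0.02  0.  ] 5.3333
2 [-0.2 -0.5 -0.1] [ 0.03 -0.02  0.  ] 5.9
3 [ 1.  -0.2 -0.3] [ 0.01 -0.02  0.01] 6.4667
lock_center 0.74 [285. 146.] [ 0.6069 -0.0926  0.087 ]
dial_center 0.64 [241. 200.] [ 0.5422 -0.1167  0.116 ]
bow 0.77 [288. 157.] [ 0.6038 -0.0944  0.137 ]
hasp_hole 0.81 [296. 133.] [ 0.6212 -0.0823  0.112 ]
10.05
```

View pics/e.png

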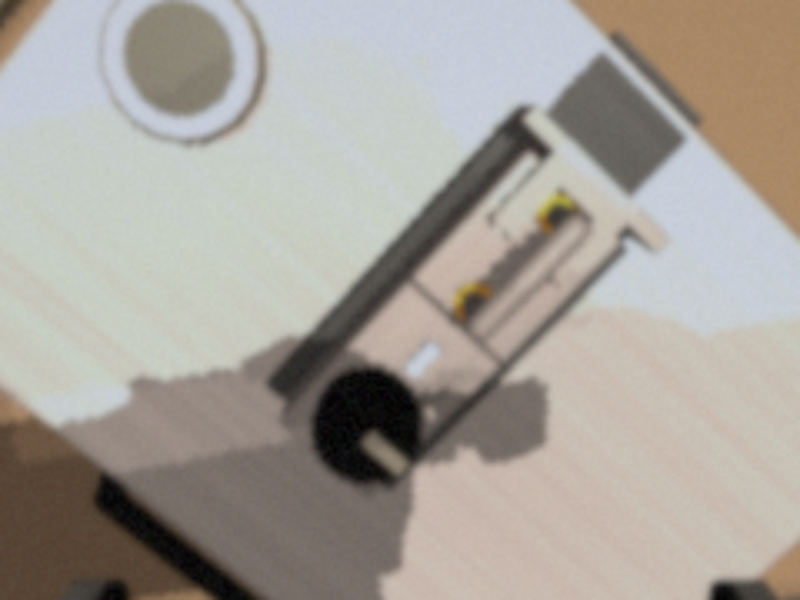

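The picture shows the dial at (368,425) with the pointer unchanged, and the fingers shut on nothing. I'll repeat the grasp and watch it from the side.

Run:
```python
from h import *
y=.32;D=[.5423,-.1136]
movep([*D,.15],down(y+.785))
move_l([*D,.107],.06,until_force=8)
c=[]
def shot():
  c.append(cv2.resize(grab_frame("side")["img"][180:330,170:370],(400,300)))
shot();w=grab_frame("wrist")["img"]
grab(50);s=get_state();print(s["finger_gap"],s["grasp_force"],s["contact_force"].round(1),s["clock"]);shot()
w2=grab_frame("wrist")["img"]
im=np.vstack([np.hstack(c),np.hstack([cv2.resize(x,(400,300)) for x in(w,w2)])])
cv2.imwrite("pics/f.png",im[:,:,::-1])
```

```text
-0.0008352712428116646 0.0 [-0.5  0.4  0.6] 12.4333
```

View pics/f.png

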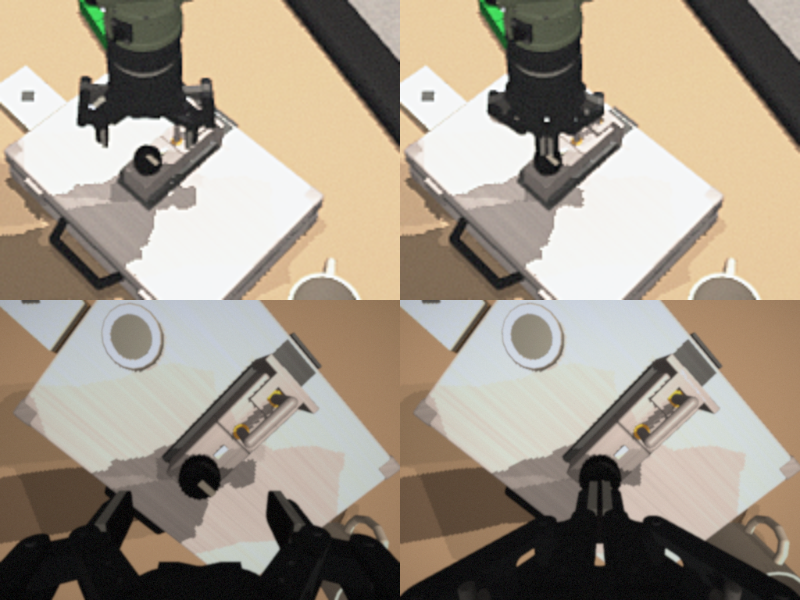

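The side panels (top) show the shut fingers above the dial, at (548,155) in the crop. The wrist panel has the tips at (600,485), overlapping the dial's edge. I'll project the TCP to see the offset.

Run:
```python
from h import *
s=get_state();P=s["position"];print(P,R.from_rotvec(s["eef_rot"]).as_matrix().round(2).tolist())
M=np.eye(4);M[:3,:3]=R.from_rotvec(s["eef_rot"]).as_matrix();M[:3,3]=P
fs={c:grab_frame(c) for c in("scene","side","wrist")}
def pr(f,X):
  T=f.get("cam_to_world");T=M@f["T_tool_cam"] if T is None else T
  c=np.linalg.inv(T)@np.r_[X,1];return (c[:2]/c[2]*[f["fx"],f["fy"]]+[f["cx"],f["cy"]]).round(1)
for c,f in fs.items(): print(c,"tcp",pr(f,P),"+20mm",pr(f,P+[0,0,.02]),"dial",pr(f,[.5423,-.1136,.116]),[np.round(t["centre"]) for t in tip_of(c,"dial_center")])
a=fs["side"]["img"][225:285,200:280];b=fs["scene"]["img"][140:200,170:250]
cv2.imwrite("pics/g.png",np.hstack([cv2.resize(x,(400,300),interpolation=2) for x in(a,b)])[:,:,::-1])
```

```text
[ 0.54228518 -0.11359074  0.10695896] [[0.45, 0.89, -0.0], [0.89, -0.45, -0.0], [-0.0, -0.0, -1.0]]
scene tcp [211.4 173.9] +20mm [210.9 168.2] dial [211.2 171.3] [array([306., 259.]), array([317., 223.]), array([208., 172.])]
side tcp [243.5 262. ] +20mm [243.3 257.4] dial [243.4 259.9] [array([219., 178.]), array([245., 260.])]
wrist tcp [255.4 221.4] +20mm [255.4 234.6] dial [255.4 227.1] [array([256., 226.])]
```

View pics/g.png

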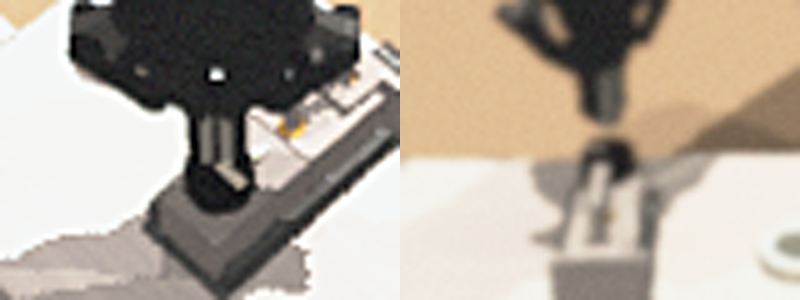

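The real tips sit ~20 mm higher than the TCP suggests. I'll touch the dial's top gently with the shut fingers to measure this.

Run:
```python
from h import *
p=get_state()["position"]
print(move_l(p-[0,0,.03],.02,until_force=4));s=get_state();print(s["position"],s["contact_force"].round(1),s["clock"])
move_l(p+[0,0,.01],.1)
```

```text
True
[ 0.54227724 -0.11356611  0.08972362] [-1.   0.1  5. ] 13.7417
```

Run:
```python
from h import *
y=.32;D=[.5423,-.1130]
let_go()
print(move_l([*D,.077],.06,until_force=6));s=get_state();print(s["position"],s["contact_force"].round(1))
grab(40);s=get_state();print(s["finger_gap"],s["grasp_force"],s["contact_force"].round(1))
im=[cv2.resize(grab_frame("scene")["img"][140:200,170:250],(400,300))]
if s["finger_gap"]>.2:
  p=s["position"]
  for k in(1,2,3):
    movep(p,down(y+.785+k*np.pi/6))
    s=get_state();print(k,s["contact_force"].round(1),s["wrist_torque"].round(2),s["finger_gap"])
  sleep(.3)
im.append(cv2.resize(grab_frame("wrist")["img"],(400,300)))
cv2.imwrite("pics/h.png",np.hstack(im)[:,:,::-1]);print(get_state()["clock"])
```

```text
False
[ 0.54250314 -0.11307224  0.07711332] [ 0.4 -0.9 -0.1]
0.350723995789748 39.38212752342224 [-0.   0.4  4.2]
1 [ 0.5 -1.6  1.7] [-0.35 -0.21  0.01] 0.3504423774490722
2 [ 2.5 -1.8  0.4] [-0.3  -0.42 -0.08] 0.3521278860897876
3 [ 1.8 -0.4  1.5] [-0.08 -0.47  0.03] 0.35052789363196957
18.425
```

View pics/h.png

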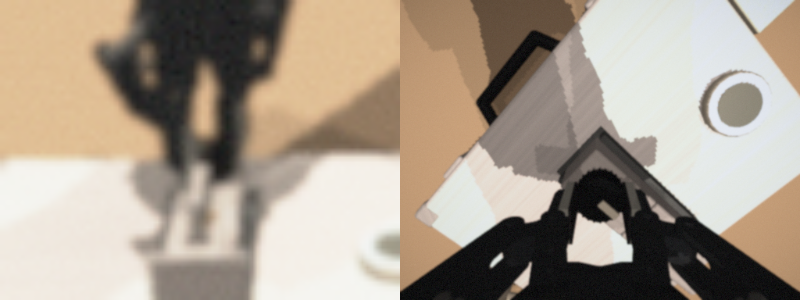

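The dial is gripped (right panel) and the pointer at (608,208) now points along the lock towards the shackle, so the turn worked. Next: release it, grip the bow and pull.

Run:
```python
from h import *
y=.32;B=[.605,-.0924]
let_go();s=get_state();move_l(s["position"]+[0,0,.09],.15)
movep([*B,.15],down(y))
print(move_l([*B,.087],.06,until_force=6));s=get_state();print(s["position"],s["contact_force"].round(1))
grab(70);s=get_state();print(s["finger_gap"],s["grasp_force"],s["contact_force"].round(1))
if s["finger_gap"]>.04:
  p=s["position"]
  print(move_l(p+[0,0,.0245],.03,until_force=14));sleep(.2)
  s=get_state();print((s["position"]-p).round(4),s["contact_force"].round(1),s["wrist_torque"].round(2),s["finger_gap"])
im=[cv2.resize(grab_frame("side")["img"][205:295,200:320],(400,300)),cv2.resize(grab_frame("wrist")["img"],(400,300))]
cv2.imwrite("pics/i.png",np.hstack(im)[:,:,::-1]);print(get_state()["clock"])
```

```text
False
[ 0.60542079 -0.09250828  0.08748974] [ 0.2 -0.2 -0.1]
0.06449231521785372 68.2837986946106 [0.1 1.5 0.2]
False
[0.     0.     0.0245] [-0.4  0.6  1.1] [ 0.03 -0.    0.03] 0.06405499120294901
25.0167
```

View pics/i.png

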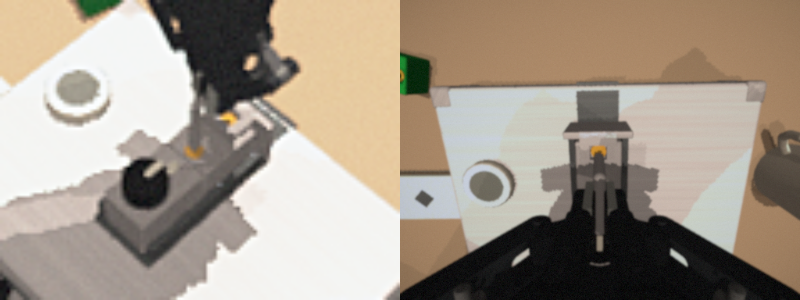

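The shackle came up 24.5 mm with little force. The side panel shows it standing tall with the bar in the fingers, and the wrist panel shows the case square to the tool. Next: slide out and lift.

Run:
```python
from h import *
y=.32
grab(110)
p=get_state()["position"];u=np.array([np.cos(y),np.sin(y),0])
f=lambda t:(lambda s:print(t,(s["position"]-p).round(4),s["contact_force"].round(1),s["wrist_torque"].round(2),round(s["finger_gap"],3)))(get_state())
print(move_l(p+[0,0,.002],.02,until_force=9));sleep(.1);f("up")
q=get_state()["position"]
hit=move_l(q-.07*u,.03,until_force=20);print(hit);f("slid")
if not hit:
  move_l(get_state()["position"]+[0,0,.135],.06);sleep(.8);f("lift")
  im=[cv2.resize(grab_frame("side")["img"][130:310,150:390],(400,300)),cv2.resize(grab_frame("scene")["img"][80:230,100:300],(400,300))]
  cv2.imwrite("pics/j.png",np.hstack(im)[:,:,::-1])
print(get_state()["clock"])
```

```text
False
up [0.     0.0001 0.0017] [ 0.9  0.2 -3.6] [ 0.05 -0.31  0.03] 0.048
False
slid [-0.0663 -0.0219  0.0017] [ 2.  -0.3 -3.1] [ 0.24 -0.36  0.01] 0.047
lift [-0.0664 -0.0219  0.1367] [-0.5  0.  -5.2] [ 0.07 -0.06  0.05] 0.048
31.3667
```

View pics/j.png

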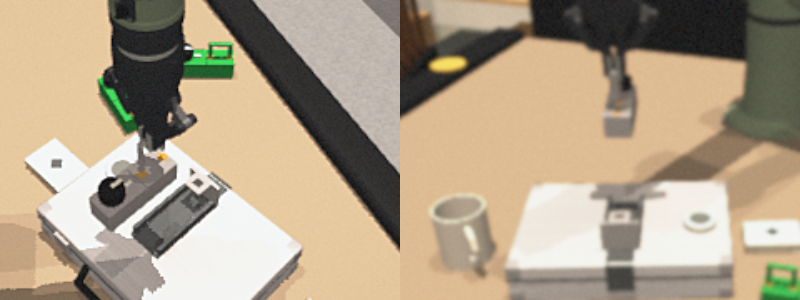

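The pictures show the lock held level and high above the emptied cradle with its shackle open. The mug, button and card box look to be where they were. Handing in.

```bash
python3 -c "
from cell import *
print(sign_off())"
```

```text
the job is handed in; nothing more can be done
None
```

I set the dial to its mark, pulled the shackle open, slid the lock out and handed in with it held level, its middle at an estimated 22 cm above the table; `sign_off` returned no verdict, so the result isn't confirmed.

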